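Push-on pressure gauge on a bench air outlet

ROBOT

A 7-joint arm with a two-finger parallel gripper is mounted at the origin on the work surface. World frame = base frame: x ahead of the robot, y to its left, z up, the work surface at z = 0. Lengths are in m, angles in rad, forces in N, time in s.
With the tool pointing down it reaches from about 0.4 to 0.875 m from the base axis. Payload 19.3 kg.
Tool frame: the origin (TCP) lies midway between the tips of the shut fingers; the grasp point (between the pads) lies 19 mm behind it; z points along the fingers, y is the line along which they close (so a half turn about z gives the same grasp; the last joint's range is limited). The gripper opens to 85 mm and grips with 20 to 120 N. Pads are 22 mm wide; open, the fingers measure 114 mm over their backs; the gripper's body (76 mm by 85 mm) begins 54 mm behind the grasp point. The pads swing forward as they close: fully open they stand 13 mm farther back than shut.
Start: joints at [-1.314, 0.521, -0.036, 1.599, 0.021, 1.021, -0.113], TCP at [0.201, 0.592, 0.231] pointing down, gripper open.
Joint ranges: [-2.91, 2.91], [-0.3, 2.13], [-1.5, 1.42], [0.17, 2.43], [-1.26, 4.41], [0.16, 1.93], [-2.52, 2.52]. Speed limits (rad/s): [1.89, 1.89, 2.39, 2.39, 3.01, 3.01, 3.01].

INTERFACE

Orientations are given as [roll, pitch, yaw] about the fixed x, y, z axes, in that order (R = Rz(yaw) Ry(pitch) Rx(roll)).
In Python, from workcell import * gives the robot as it stands. The module is installed in compiled form; this text tells all that it offers.
- The arm moves only by the tool play_rows, never from a script. Its argument "deltas" is a list of rows, each a list of 7 numbers: the shift along the tool's x, y, z in units of 500 mm (1.0 is 500 mm), then the turn, a rotation vector about the tool's x, y, z in units of 120 degrees (1.0 is 120 degrees), then the closure, from 0 (fully open) to 1 (shut). A call has 1 to 10 rows; each row is the pose to reach, as a shift and turn from the pose commanded when the call began, along the tool's axes at that moment; what a row does not reach only later rows make up. A row lasts 1/10 s, in which the tool goes at most 50 mm and 8.59 degrees, less where a joint would pass 70% of its speed; a pose out of reach is approached as far as the arm can. A call with a number of a shift or a turn outside -1 to 1 is refused whole. A call with a gripper value outside its range is refused whole. The fingers move at their own pace and stop on an object; "newtons" is the grip in N (left out, the last holds). Time passes only in rows, so rows that repeat a pose let the fingers close. It gives the time, the measured TCP pose, the force, the opening and the grip force at its end, in the units of the state.
- observe(): the state, without advancing time (a new reading comes with each control period).
- grab_frame(name): name is "side" or "top"; returns the picture (480x640x3 uint8, red, green, blue); there is no depth.
- get_calibration(name): a dict with "fovy" (degrees; the focal length in pixels is half the picture's height over the tangent of half this angle, whatever the lens; pixels are square), "cx", "cy" (the principal point, pixels), "k1" (the pictures are not rectified: a ray, as slopes to the right and down, at radius r is drawn at 1 + k1 r^2 times it, then the intrinsics apply), "xyz" and "rotation" of the camera in the world. Camera axes: x right, y down, z forward; pixel columns grow to the right and rows downward; lengths in m; the calibration is good to about 2 mm. A picture is of the moment at which its call begins. get_calibration takes no time and is no camera call.
- job_done(): hands the job in; it is judged then, once.
The state is a dict: "clock": time; "qpos": joint angles; "qd": joint speeds; "joint_efforts": joint torques, N m; "position": TCP position; "tool_rot": TCP orientation; "force": force on the tool from outside, world axes, zero at the start; "moment": the same for the moment, N m; "grip_width": finger opening in m; "finger_force": force on a finger pad.
Only numpy, scipy, OpenCV 4.12 (cv2) and the standard library are available. Lean on these libraries where they do the work, as an engineer would, in place of code of your own. Each camera call takes 0.05 s, during which the arm holds its last target. There are 200 camera calls.

TASK

Check the bench air outlet: swing the small service cabinet's door open by its handle to about a right angle, then take the hand-held pressure gauge out of its wooden stand and press its coupler squarely onto the tilted nipple inside until it snaps, and on until the sprung collar is pushed fully home. Finish still gripping the gauge and holding it fully home against the spring; do not let go. Leave the door open and the jar, meter and flask where they stand.

Things in the scene. Friction and masses are not known exactly. Their poses are not given: they have to be found in the camera images.
- cabinet: Low grey steel cabinet, fixed to the bench, 180 mm wide (y), 140 high, from x = -36 to +104 mm in its frame; open front to -x (towards the robot), closed by the door. Origin on the bench, straight below the nipple's foot, midway between the side walls (inner faces at y = +-86 mm). Roofed only behind x = +34 mm, so the nipple is seen from above. Position and yaw vary.
- door (a joint): Angle of the cabinet's front door about its upright hinge, rad: 0 shut, growing as the free edge swings out towards the robot (clockwise from above), stop at 1.9; may start ajar; friction 0.08 N m keeps it where left. Grey panel 176 mm wide, 6 thick, top edge 140 mm above the bench; while shut it is in the gauge's way.
- door_hinge (a point): Point on the hinge line, in the panel's mid-plane, 110 mm above the bench, at the cabinet's left (+y) front corner: in the cabinet's frame x = -39, y = +88 mm. Turns with the door.
- door_handle (a point): Grip point of the door handle, 110 mm above the bench, on the axis of an upright round steel bar, 12 mm diameter, from 64 to 137 mm above the bench, free at its top, carried by a foot at 66 to 80 mm; pinch it from above. In the door's frame 150 mm from the hinge line along the panel (-y) and 38 mm in front of its mid-plane (-x). Turns with the door.
- nipple: Fixed steel quick-connect nipple in the cabinet, tilted 35 degrees from upright towards the open front (-x). Origin at its foot, 75 mm above the bench; z runs out along the nipple, y is the cabinet's y. Stem 12 mm diameter, round tip 38 mm from the origin; four sprung latch balls at 26 mm stand out to 9.5 mm from the axis. A brass collar rides on the stem; under the origin a 33 mm base.
- collar (a joint): Travel of the sprung brass collar (28 mm diameter) down the nipple, m: 0 free (its top face 14 mm from the nipple's origin), 0.010 fully home at its stop (4 mm). The coupler's mouth pushes it; 4 N to start, 13 N at the end. Latch: a bump of about 5 N with the mouth 21 to 17 mm from the nipple's origin, snap at about 9.5 mm. Let go, the spring backs the gauge off to there: keep pushing.
- gauge: Loose hand gauge, about 0.3 kg, 104 mm long, upright in the stand. Origin: centre of the coupler's mouth (lower end); z up its axis to the dial. From the mouth: steel barrel 30 mm diameter to 42 mm; black square body 34 x 34 mm (faces along its x, y) from 42 to 100, grip at 65 to 90 with 30 N or more; dial on top. Bore: tapers from 23 to a 15 mm throat (10 to 13 deep), then 21 mm to 42.
- holder: Wooden stand, 70 x 70 x 45 mm, fixed; origin under its centre. The gauge's coupler stands in its central round hole (32 mm wide, floor 15 mm above the bench): lift the gauge straight up over 30 mm to take it out. May change places with the jar.
- jar: Bystander: closed jar, 48 mm diameter, 62 mm high, origin under its centre. Leave alone.
- meter: Bystander: black bench meter, 100 x 85 x 74 mm, origin under its centre. Leave alone.
- flask: Bystander: conical glass flask, 76 mm wide, 108 mm high, origin under its centre. Leave alone.
Not all that is in view belongs to the job. There is more than one size of the gauge; the job needs the middle-sized.

How it is judged:
On the way, in this order (a step that is already met when the one before it is completed fails the run):
1. the cabinet door has been swung open (more than 1.2 rad) (value of joint door above 1.2 rad), for 0.2 s.
2. the gauge has been lifted clear of its stand in the fingers (height (world z) of gauge above 0.055 m and contact force between the fingers and gauge above 3 N), for 0.2 s.
3. the coupler has snapped onto the nipple, squarely (z of gauge in the frame of nipple below 0.0095 m and x of gauge in the frame of nipple between -0.0035 and 0.0035 m and y of gauge in the frame of nipple between -0.0035 and 0.0035 m and angle between the z axis of gauge and the z axis of nipple, either way round below 0.14 rad), for 0.1 s.
At the end, for the whole second after the job is handed in: Door open over 1.1 rad; gauge on the nipple: mouth within 3.5 mm of its axis, aligned within 0.14 rad, under 7.5 mm from its origin, collar pressed over 7 of 10 mm by the gauge with over 5 N; fingers still grip the gauge (over 3 N); gauge at rest (value of joint door above 1.1 rad and value of joint collar above 0.007 m and z of gauge in the frame of nipple below 0.0075 m and x of gauge in the frame of nipple between -0.0035 and 0.0035 m and y of gauge in the frame of nipple between -0.0035 and 0.0035 m and angle between the z axis of gauge and the z axis of nipple, either way round below 0.14 rad and contact force between gauge and collar above 5 N and contact force between the fingers and gauge above 3 N and linear speed of gauge below 0.02 m/s); the arm keeps its last pose, push and grip.
It fails at once if the jar is shoved or tipped (distance of jar from where it was at the start of the episode above 0.03 m or angle between jar's own z axis and vertical above 0.3 rad).
It fails at once if the meter is shoved or tipped (distance of meter from where it was at the start of the episode above 0.03 m or angle between meter's own z axis and vertical above 0.3 rad).
It fails at once if the flask is shoved or tipped (distance of flask from where it was at the start of the episode above 0.03 m or angle between flask's own z axis and vertical above 0.3 rad).
It also fails if it takes over 61 s, if anything falls off the work surface, if the arm or the gripper's body presses on something with over 40 N, if the wrist force passes 120 N, or if a joint passes its speed limit or range.

## Working session

There is one attempt and no reset: what is moved stays moved. The work goes in short steps, Python scripts to look and compute and a tool call to move; the robot and the scene stay as the last step left them, time stands still between calls to the robot, and variables do not carry over. Pictures are saved under pics/ and viewed, at most 10 in all, crops included, and the job is handed in when it is done.

Besides the shell and the picture viewer there is one more tool, called in YAML: its name, and indented under it one key for each argument. play_rows: Moves the arm, as the interface text tells. Its arguments: {"type":"object","properties":{"deltas":{"type":"array"},"newtons":{"type":"number"}},"required":["deltas"]}

```bash
mkdir -p pics; python3 - <<'E'
from workcell import *
import cv2
for n in ("side","top"):
    cv2.imwrite(f"pics/{n}0.png",grab_frame(n)[:,:,::-1]); print(n,get_calibration(n))
print(observe())
E
```

```text
side {'fovy': 52.110379380303826, 'cx': 320.97946810313937, 'cy': 232.69544673888933, 'k1': -0.12496014468632664, 'xyz': array([0.4923883 , 0.78385571, 0.72083453]), 'rotation': array([-2.27702119,  0.02298604, -3.08530818])}
top {'fovy': 52.6147701520829, 'cx': 312.11507107483794, 'cy': 241.44792486131158, 'k1': 0.037817678928027024, 'xyz': array([0.35664009, 0.06627539, 1.0109045 ]), 'rotation': array([-2.9058477 ,  0.0052887 , -1.72998624])}
{'clock': 0.1, 'qpos': array([-1.31419558,  0.52195603, -0.03630422,  1.5999179 ,  0.02119941,
        1.02107728, -0.11280121]), 'qd': array([ 0.00107636, -0.00190584,  0.00128865, -0.00303802,  0.00032619,
       -0.0003436 ,  0.00092175]), 'joint_efforts': array([ 4.28944593e-03, -9.28491068e+01,  1.98431432e+00, -3.70529759e+01,
        1.82131265e-02,  5.27365250e-03, -1.88626245e-05]), 'position': array([0.20058754, 0.5916431 , 0.23079438]), 'tool_rot': array([-3.14062203e+00,  7.72682659e-05,  2.81475873e+00]), 'force': array([-0.01385682,  0.19102629,  0.55180658]), 'moment': array([ 0.01567083, -0.00762136, -0.02222462]), 'finger_force': 0.0, 'grip_width': 0.08531968761912084}
```

View pics/side0.png

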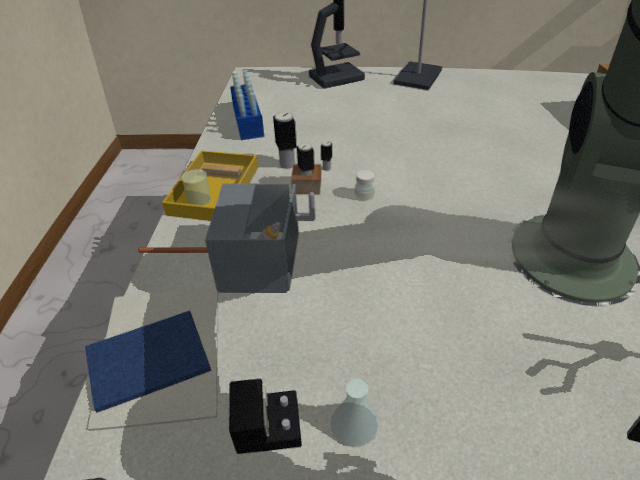

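View pics/top0.png

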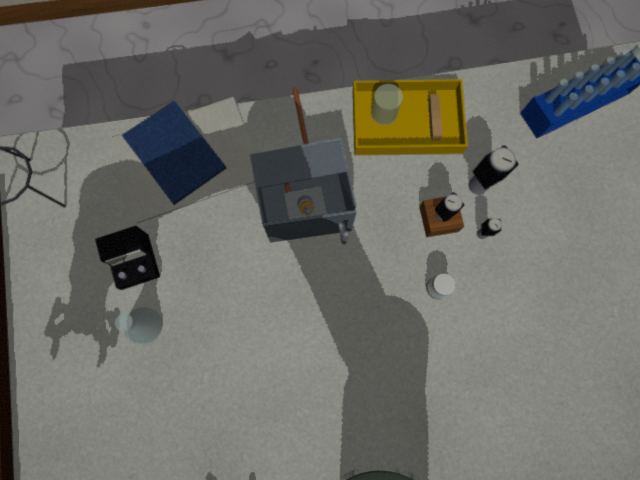

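The side view shows the cabinet at about (253,238), the stand with the gauge at (306,170), the jar at (365,185), and the flask and meter at the bottom. The top view shows the cabinet at (303,190), the handle at (347,230), the nipple at (306,205) and the stand at (441,215). I'll enlarge both.

```bash
cat > h.py <<'E'
import numpy as np, cv2
from scipy.spatial.transform import Rotation as R
from workcell import *
def cam(n):
    c=get_calibration(n); f=240/np.tan(np.radians(c["fovy"]/2)); return c,f,R.from_euler("xyz",c["rotation"]).as_matrix()
def proj(n,P):
    c,f,M=cam(n); p=(np.atleast_2d(P)-c["xyz"])@M; s=p[:,:2]/p[:,2:]; s=s*(1+c["k1"]*(s**2).sum(1,keepdims=True))
    return s*f+[c["cx"],c["cy"]]
def ray(n,uv):
    c,f,M=cam(n); d=(np.array(uv,float)-[c["cx"],c["cy"]])/f; s=d.copy()
    for _ in range(20): s=d/(1+c["k1"]*(s@s))
    v=M@np.r_[s,1]; return c["xyz"],v/np.linalg.norm(v)
def atz(n,uv,z):
    o,v=ray(n,uv); return o+v*(z-o[2])/v[2]
def crop(n,x,y,w,h,k,name,img=None):
    img=grab_frame(n) if img is None else img
    cv2.imwrite(f"pics/{name}.png",cv2.resize(img[y:y+h,x:x+w,::-1],None,fx=k,fy=k,interpolation=cv2.INTER_CUBIC))
E
python3 - <<'E'
from h import *
crop("top",245,130,130,120,5,"topc"); 
crop("top",400,130,130,120,5,"tops"); crop("side",190,130,160,120,5,"sidec")
print(proj("top",[[0,0,0],[.6,0,0]]),proj("side",[[.6,0,0]]))
E
```

```text
[[381.67414221 551.84880845]
 [327.12900526 237.82374041]] [[299.50867969 249.94470832]]
```

View pics/topc.png

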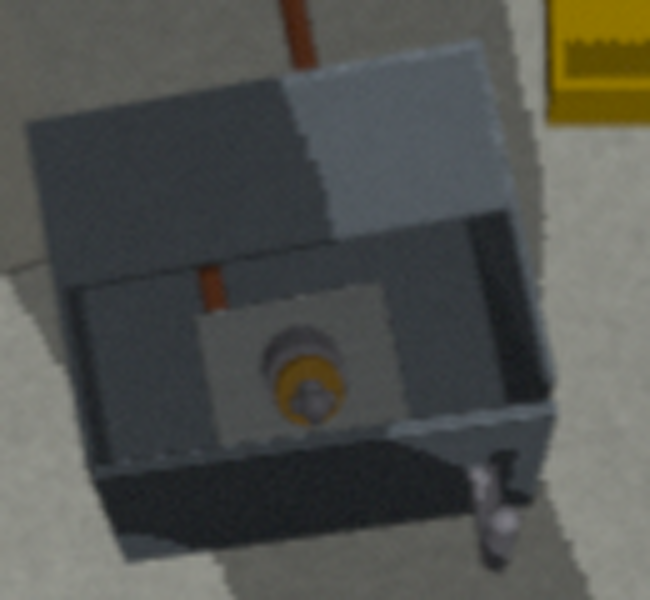

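View pics/tops.png

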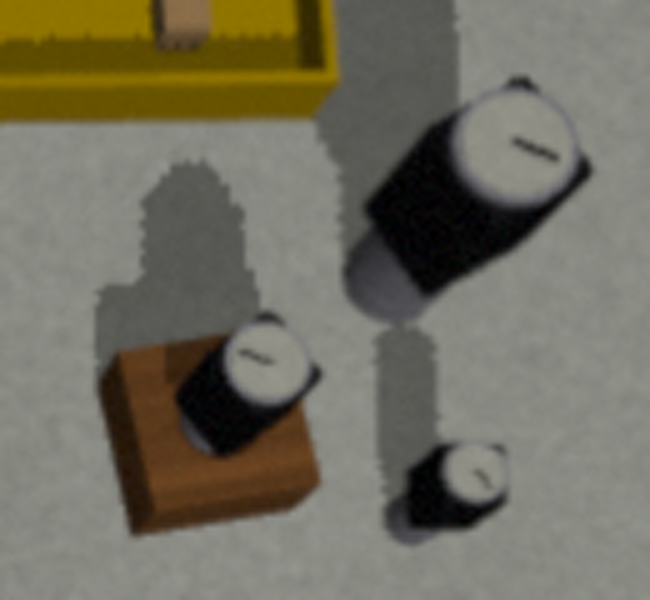

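View pics/sidec.png

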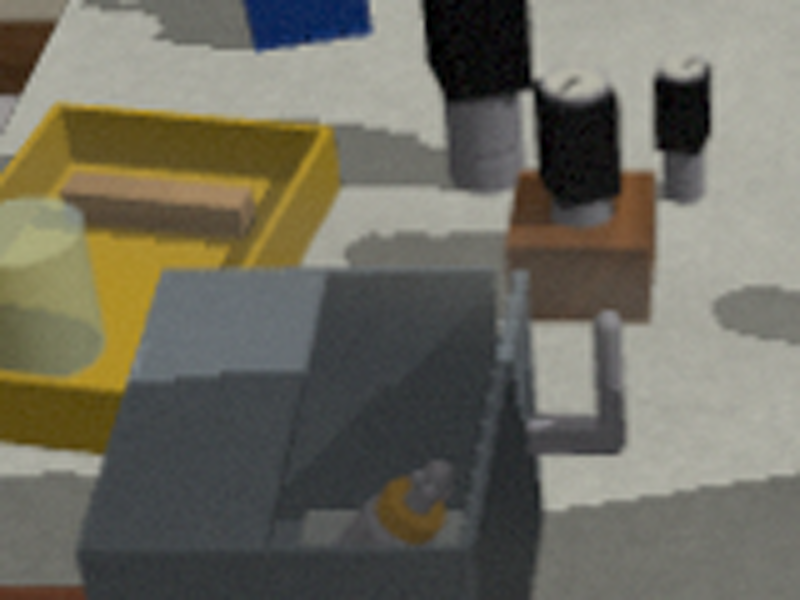

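The crops give good landmarks: the nipple tip at crop (312,400), the handle top at (503,520), the stand holding the middle gauge, and the dial at (268,362). Next I'll fit the poses from both views.

```bash
cat > fit.py <<'E'
from h import *
from scipy.optimize import least_squares
T=lambda u,v:(245+u/5-.4,130+v/5-.4); S=lambda u,v:(190+u/5-.4,130+v/5-.4); G=lambda u,v:(400+u/5-.4,130+v/5-.4)
rz=lambda a:np.array([[np.cos(a),-np.sin(a),0],[np.sin(a),np.cos(a),0],[0,0,1]])
cab=[("top",T(28,122),(104,90,140)),("top",T(482,42),(104,-90,140)),("top",T(510,208),(34,-90,140)),
("side",S(85,550),(104,90,140)),("side",S(165,270),(104,-90,140)),("side",S(325,273),(34,-90,140)),
("top",T(313,400),(-18.4,0,101.2)),("side",S(437,470),(-18.4,0,101.2)),("top",T(62,290),(34,90,140))]
hd=[("top",T(503,520),(-38,-150,137)),("side",S(608,318),(-38,-150,137))]
def cp(p,q): return rz(p[2])@(np.array(q)/1e3)+[p[0],p[1],0]
def hp(p,q):
    d=rz(-p[3])@(np.array(q)/1e3); return cp(p,1e3*(d+[-.039,.088,0]))
def res(p): return np.concatenate([proj(n,cp(p,q))[0]-uv for n,uv,q in cab]+[proj(n,hp(p,q))[0]-uv for n,uv,q in hd])
if __name__=="__main__":
    s=least_squares(res,[.65,.05,.15,.05],loss="soft_l1"); p=s.x; print("cab",p.round(4)); print(res(p).reshape(-1,2).round(1).tolist())
    print("handle",hp(p,(-38,-150,110)).round(4)," open90",hp([*p[:3],1.5],(-38,-150,110)).round(4))
    st=[("top",G(120,352),(-35,35,45),0),("top",G(155,510),(35,35,45),0),]
    st=[("top",G(120,352),(35,35,45)),("top",G(155,508),(-35,35,45)),("top",G(318,470),(-35,-35,45)),
    ("side",S(655,248),(-35,35,45)),("side",S(508,248),(35,35,45)),("side",S(658,172),(-35,-35,45)),("side",S(520,172),(35,-35,45))]
    dial=[("top",G(269,362),(0,0,119)),("side",S(580,85),(0,0,119))]
    r=lambda p:np.concatenate([proj(n,cp(p,q))[0]-uv for n,uv,q in st+dial])
    s=least_squares(r,[.65,-.2,.15],loss="soft_l1"); print("stand",s.x.round(4),r(s.x).reshape(-1,2).round(1).tolist())
    for nm,z,a in (("jar",.062,(444,284)),("flask",.0,(145,330)),("meter",.074,(128,258))): print(nm,atz("top",a,z).round(3))
    it,is_=grab_frame("top").copy(),grab_frame("side").copy()
    out=[]
    for yaw in (s.x[2],s.x[2]+.3):
        row=[]
        for n,im,o in(("top",it,(400,130)),("side",is_,(280,130))):
            c=cv2.resize(im[o[1]:o[1]+80,o[0]:o[0]+80],None,fx=5,fy=5,interpolation=cv2.INTER_CUBIC)
            for z in(57,115):
                P=np.array([cp((s.x[0],s.x[1],yaw),(a,b,z)) for a,b in((17,17),(17,-17),(-17,-17),(-17,17))])
                cv2.polylines(c,[((proj(n,P)-o+.4)*5).astype(np.int32)],True,(0,255,0),1)
            row.append(c)
        out.append(np.hstack(row))
    cv2.imwrite("pics/g.png",cv2.resize(np.vstack(out),(600,600))[:,:,::-1])
E
python3 fit.py
```

```text
cab [0.6534 0.0366 0.0308 0.0543]
[[-1.0, -0.1], [-0.3, -0.6], [1.5, -0.5], [-1.7, -0.1], [-0.1, -0.6], [0.8, -1.5], [0.1, 1.5], [0.8, 0.7], [-1.9, 0.1], [0.0, -0.3], [0.6, -1.2]]
handle [ 0.5702 -0.0257  0.11  ]  open90 [0.4587 0.146  0.11  ]
stand [ 0.6026 -0.2422  0.0156] [[-0.9, 0.1], [-0.2, 1.0], [0.7, 2.8], [-1.0, -0.2], [-0.1, -0.3], [-0.4, -0.5], [-0.1, -0.5], [-0.3, -0.0], [-0.6, -1.3]]
jar [ 0.456 -0.207  0.062]
flask [0.468 0.4   0.   ]
meter [0.604 0.397 0.074]
```

View pics/g.png

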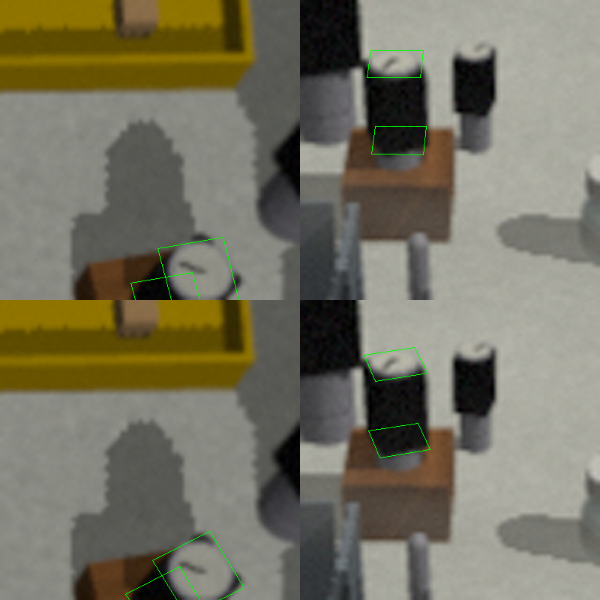

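Residuals are about 1–1.5 px, which is 2–3 mm and good enough to start. Handle is at (0.570, -0.026), stand at (0.603, -0.242), gauge yaw roughly 0.4. I'll write a helper that converts target poses into rows.

```bash
cat > to.py <<'E'
import numpy as np
from scipy.spatial.transform import Rotation as R
from workcell import observe
def rows(targets,p0=None,M0=None):
    # targets: (xyz, rotation matrix)
    s=observe(); M0=R.from_euler("xyz",s["tool_rot"]).as_matrix() if M0 is None else M0; p0=s["position"] if p0 is None else p0
    for p,M in targets:
        print((M0.T@(np.array(p)-p0)/.5).round(4).tolist(),(R.from_matrix(M0.T@M).as_rotvec()/np.radians(120)).round(4).tolist())
def down(yaw): return R.from_euler("xyz",[np.pi,0,yaw]).as_matrix()
E
python3 -c "
from to import *
rows([((.385,.283,.22),down(2.98))])
rows([((.570,-.026,.2),down(np.pi))],np.array((.385,.283,.22)),down(2.98))"
```

```text
[-0.5475, -0.4667, 0.0225] [-0.0001, 0.0, -0.0789]
[-0.4646, -0.5504, 0.04] [0.0, 0.0, -0.0772]
```

play_rows:
  deltas:
    - [-0.547, -0.467, 0.022, 0, 0, -0.079, 0.4]
    - [-0.547, -0.467, 0.022, 0, 0, -0.079, 0.4]
    - [-0.547, -0.467, 0.022, 0, 0, -0.079, 0.4]
    - [-0.547, -0.467, 0.022, 0, 0, -0.079, 0.4]
    - [-0.547, -0.467, 0.022, 0, 0, -0.079, 0.4]
    - [-0.547, -0.467, 0.022, 0, 0, -0.079, 0.4]
    - [-0.547, -0.467, 0.022, 0, 0, -0.079, 0.4]
    - [-0.547, -0.467, 0.022, 0, 0, -0.079, 0.4]
  newtons: 40

```text
clock: 1.15
position: [0.3872, 0.278, 0.2204]
tool_rot: [-3.14, 0.001, 2.974]
force: [-1.1, 0.6, 0.0]
grip_width: 0.0515
finger_force: 0.0
```

play_rows:
  deltas:
    - [-0.465, -0.55, 0.04, 0, 0, -0.077, 0.4]
    - [-0.465, -0.55, 0.04, 0, 0, -0.077, 0.4]
    - [-0.465, -0.55, 0.04, 0, 0, -0.077, 0.4]
    - [-0.465, -0.55, 0.04, 0, 0, -0.077, 0.4]
    - [-0.465, -0.55, 0.04, 0, 0, -0.077, 0.4]
    - [-0.465, -0.55, 0.04, 0, 0, -0.077, 0.4]
    - [-0.465, -0.55, 0.04, 0, 0, -0.077, 0.4]
    - [-0.465, -0.55, 0.04, 0, 0, -0.077, 0.4]
    - [-0.465, -0.55, 0.04, 0, 0, -0.077, 0.4]

```text
clock: 2.05
position: [0.5708, -0.0288, 0.1998]
tool_rot: [-3.141, -0.0, 3.137]
force: [-1.1, 0.9, 0.3]
grip_width: 0.0515
finger_force: 0.0
```

```bash
python3 -c "
from to import *
s=observe(); print(s['qpos'].round(3),s['grip_width'])
rows([((.570,-.026,.091),down(np.pi))])"
```

```text
[-0.117  0.474  0.088  1.781 -0.05   0.889  1.559] 0.05152471579644771
[0.0015, 0.0058, 0.2177] [-0.0005, -0.0001, -0.002]
```

play_rows:
  deltas:
    - [0.0015, 0.006, 0.07, 0, 0, -0.002, 0.4]
    - [0.0015, 0.006, 0.14, 0, 0, -0.002, 0.4]
    - [0.0015, 0.006, 0.19, 0, 0, -0.002, 0.4]
    - [0.0015, 0.006, 0.217, 0, 0, -0.002, 0.4]
    - [0.0015, 0.006, 0.217, 0, 0, -0.002, 0.4]
    - [0.0015, 0.006, 0.217, 0, 0, -0.002, 0.95]
    - [0.0015, 0.006, 0.217, 0, 0, -0.002, 0.95]
    - [0.0015, 0.006, 0.217, 0, 0, -0.002, 0.95]
    - [0.0015, 0.006, 0.217, 0, 0, -0.002, 0.95]

```text
clock: 2.95
position: [0.5695, -0.0255, 0.0932]
tool_rot: [-3.139, 0.001, -3.14]
force: [-4.2, -14.8, 9.2]
grip_width: 0.011
finger_force: 39.6
```

```bash
python3 -c "
from to import *
from fit import *
s=observe(); print(s['position'],s['grip_width'],s['finger_force'],s['force'])
crop('top',265,130,130,120,5,'grab')
c=[.6534,.0366,.0308]; P=s['position'][:2]
# door angle from grasp y
T=[]
for a in np.linspace(.054,1.62,11)[1:]: T.append((np.r_[hp([*c,a],(-38,-150,110))[:2],.091],down(np.pi-(a-.054))))
rows(T)
"
```

```text
[ 0.56951207 -0.02549974  0.09323217] 0.011039055207650555 39.61853206157684 [ -4.23035459 -14.8476517    9.23239287]
[0.044, 0.0162, 0.0043] [-0.0011, 0.0007, 0.0756]
[0.0863, 0.0397, 0.0042] [-0.0011, 0.0008, 0.1504]
[0.1244, 0.0696, 0.0041] [-0.001, 0.0009, 0.2252]
[0.1574, 0.105, 0.004] [-0.0009, 0.001, 0.2999]
[0.1845, 0.1452, 0.0038] [-0.0009, 0.0011, 0.3747]
[0.2049, 0.1891, 0.0037] [-0.0008, 0.0012, 0.4495]
[0.2183, 0.2356, 0.0035] [-0.0007, 0.0012, 0.5242]
[0.2242, 0.2836, 0.0034] [-0.0006, 0.0013, 0.599]
[0.2226, 0.332, 0.0033] [-0.0005, 0.0014, 0.6738]
[0.2135, 0.3796, 0.0032] [-0.0004, 0.0014, 0.7486]
```

View pics/grab.png

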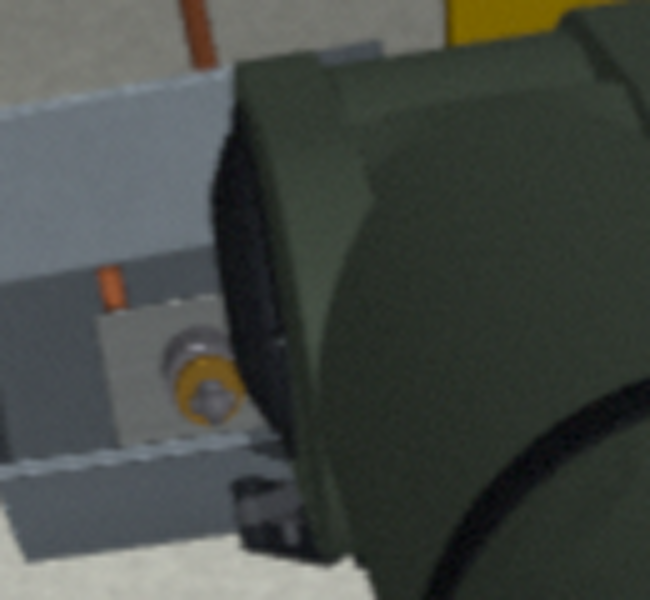

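The bar is gripped (11 mm opening). I'll swing the door in two arcs.

play_rows:
  deltas:
    - [0.022, 0.007, 0.002, 0, 0, 0.038, 0.95]
    - [0.044, 0.016, 0.003, 0, 0, 0.0756, 0.95]
    - [0.066, 0.027, 0.004, 0, 0, 0.113, 0.95]
    - [0.0863, 0.0397, 0.004, 0, 0, 0.1504, 0.95]
    - [0.106, 0.054, 0.004, 0, 0, 0.188, 0.95]
    - [0.1244, 0.0696, 0.004, 0, 0, 0.2252, 0.95]
    - [0.1415, 0.087, 0.004, 0, 0, 0.2625, 0.95]
    - [0.1574, 0.105, 0.004, 0, 0, 0.3, 0.95]
    - [0.172, 0.125, 0.004, 0, 0, 0.337, 0.95]
    - [0.1845, 0.1452, 0.004, 0, 0, 0.3747, 0.95]

```text
clock: 4.0
position: [0.4766, 0.0482, 0.0924]
tool_rot: [3.14, 0.001, 2.355]
force: [-13.4, -8.6, 40.7]
grip_width: 0.0107
finger_force: 42.7
```

```bash
python3 -c "
from to import *
from fit import *
s=observe(); print(s['position'],s['grip_width'],s['finger_force'],s['force'],s['qpos'])
c=[.6534,.0366,.0308]
T=[]
for a in np.linspace(.837,1.62,11)[1:]: T.append((np.r_[hp([*c,a],(-38,-150,110))[:2],.091],down(np.pi-(a-.054))))
rows(T)
"
```

```text
[0.4765726  0.04818691 0.09235888] 0.010730217139676 42.70118951797485 [-13.44807936  -8.59460775  40.69951544] [-0.44104253  0.53516004  0.28579864  2.10354941 -0.28496423  0.53713864
  0.8372518 ]
[0.0205, 0.0064, 0.0027] [0.0007, 0.0004, 0.0358]
[0.043, 0.0155, 0.0027] [0.0007, 0.0004, 0.0731]
[0.0646, 0.0263, 0.0027] [0.0007, 0.0003, 0.1105]
[0.0854, 0.0388, 0.0027] [0.0007, 0.0003, 0.1479]
[0.1051, 0.0529, 0.0027] [0.0007, 0.0003, 0.1853]
[0.1236, 0.0685, 0.0027] [0.0007, 0.0002, 0.2227]
[0.1409, 0.0855, 0.0027] [0.0008, 0.0002, 0.2601]
[0.1568, 0.1037, 0.0027] [0.0008, 0.0002, 0.2975]
[0.1712, 0.1232, 0.0027] [0.0008, 0.0002, 0.3348]
[0.1841, 0.1438, 0.0028] [0.0008, 0.0001, 0.3722]
```

play_rows:
  deltas:
    - [0.0205, 0.0064, -0.006, 0, 0, 0.0358, 0.95]
    - [0.043, 0.0155, -0.006, 0, 0, 0.0731, 0.95]
    - [0.0646, 0.0263, -0.006, 0, 0, 0.1105, 0.95]
    - [0.0854, 0.0388, -0.006, 0, 0, 0.148, 0.95]
    - [0.105, 0.0529, -0.006, 0, 0, 0.1853, 0.95]
    - [0.1236, 0.0685, -0.006, 0, 0, 0.2227, 0.95]
    - [0.141, 0.0855, -0.006, 0, 0, 0.26, 0.95]
    - [0.1568, 0.1037, -0.006, 0, 0, 0.2975, 0.95]
    - [0.1712, 0.1232, -0.006, 0, 0, 0.335, 0.95]
    - [0.184, 0.1438, -0.006, 0, 0, 0.3722, 0.95]

```text
clock: 5.0
position: [0.4627, 0.166, 0.0935]
tool_rot: [3.14, -0.001, 1.578]
force: [8.1, -1.5, -12.1]
grip_width: 0.0109
finger_force: 43.0
```

```bash
python3 -c "
from to import *
s=observe(); print(s['position'],s['grip_width'],s['force'],s['qpos'])
"
```

```text
[0.46267143 0.16598726 0.0934756 ] 0.010910410187769382 [  8.07609574  -1.53152021 -12.14277199] [-0.8483106   0.59441141  0.52172038  2.08013964 -0.52254293  0.59379399
  0.04842696]
```

play_rows:
  deltas:
    - [0, 0, 0, 0, 0, 0, 0.4]
    - [0, 0, 0, 0, 0, 0, 0.4]
    - [0, 0, 0, 0, 0, 0, 0.4]
    - [0, 0, -0.05, 0, 0, 0, 0.4]
    - [0, 0, -0.12, 0, 0, 0, 0.4]
    - [0, 0, -0.2, 0, 0, 0, 0.4]
    - [0, 0, -0.3, 0, 0, 0, 0.3]
    - [0, 0, -0.34, 0, 0, 0, 0.0]
    - [0, 0, -0.34, 0, 0, 0, 0.0]

```text
clock: 5.9
position: [0.463, 0.1651, 0.2656]
tool_rot: [3.138, -0.003, 1.582]
force: [-0.3, 0.2, -0.1]
grip_width: 0.0846
finger_force: 0.0
```

```bash
python3 -c "
from to import *
from fit import *
s=observe(); print(s['position'],s['grip_width'],s['force'],s['qpos'])
crop('top',250,170,160,120,5,'door')
pts=[('top',G(268,314),(17,17,115)),('top',G(322,376),(17,-17,115)),('top',G(178,402),(-17,17,57)),('top',G(222,458),(-17,-17,57)),
('top',G(269,362),(0,0,119)),('side',S(580,85),(0,0,119))]
r=lambda p:np.concatenate([proj(n,cp(p,q))[0]-uv for n,uv,q in pts])
q=least_squares(r,[.6,-.24,.3],loss='soft_l1').x; print('gauge',q,r(q).reshape(-1,2).round(1).tolist())
"
```

```text
[0.46296161 0.1650996  0.26561904] 0.0845645527632177 [-0.29537168  0.17234396 -0.1027157 ] [-1.04536832  0.33666586  0.74978752  1.93130733 -0.27827403  0.97334187
 -0.15508811]
gauge [ 0.6019653  -0.24219254 -1.09120512] [[0.4, -1.2], [1.2, -0.2], [-2.3, 0.2], [-0.3, 1.8], [-0.2, 0.3], [-0.4, -1.3]]
```

View pics/door.png

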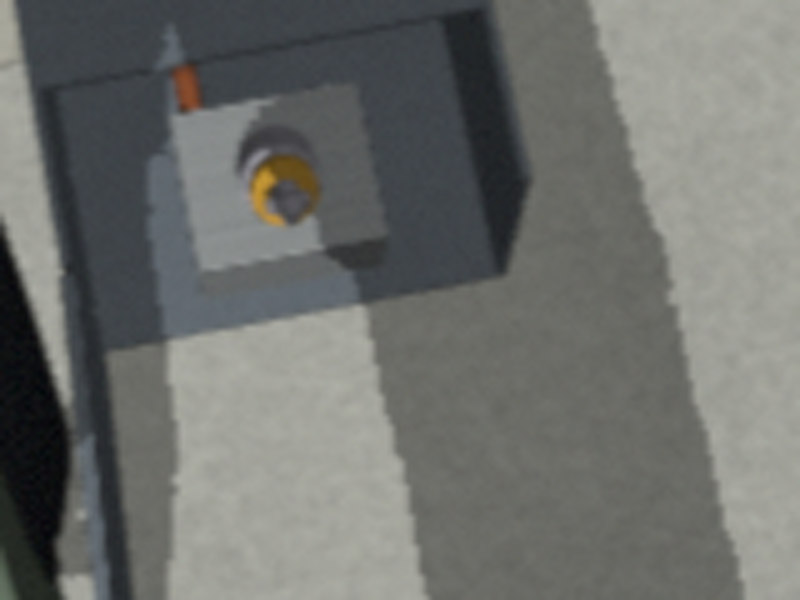

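```bash
python3 -c "
from to import *
from fit import *
b=atz('top',G(388,290),0.01); print('big',b)
for z in (.14,.16,.18,.2): print(z,atz('top',G(517,148),z))
print('small',atz('top',G(410,522),0.01))
for z in (.06,.08,.1): print(z,atz('top',G(475,472),z))
p=(.602,-.242,.24); m=(.53,-.04,.26)
rows([(m,down(1.8)),(p,down(2.05))]); rows([(p,down(2.05))],np.array(m),down(1.8))
"
```

```text
big [ 0.65611312 -0.33823166  0.01      ]
0.14 [ 0.6649596  -0.34696093  0.14      ]
0.16 [ 0.65787915 -0.33747111  0.16      ]
0.18 [ 0.65079871 -0.32798129  0.18      ]
0.2 [ 0.64371826 -0.31849147  0.2       ]
small [ 0.55360157 -0.32297379  0.01      ]
0.06 [ 0.55989653 -0.33407394  0.06      ]
0.08 [ 0.55562152 -0.32565355  0.08      ]
0.1 [ 0.55134651 -0.31723316  0.1       ]
[-0.4117, 0.1309, 0.0072] [0.0009, -0.0009, -0.1041]
[-0.8174, 0.2703, 0.0466] [0.0011, -0.0008, -0.2235]
[-0.4262, 0.0484, 0.04] [0.0, 0.0, -0.1194]
```

play_rows:
  deltas:
    - [-0.41, 0.13, 0.007, 0, 0, -0.104, 0]
    - [-0.41, 0.13, 0.007, 0, 0, -0.104, 0]
    - [-0.41, 0.13, 0.007, 0, 0, -0.104, 0]
    - [-0.41, 0.13, 0.007, 0, 0, -0.104, 0]
    - [-0.817, 0.27, 0.047, 0, 0, -0.2235, 0]
    - [-0.817, 0.27, 0.047, 0, 0, -0.2235, 0]
    - [-0.817, 0.27, 0.047, 0, 0, -0.2235, 0]
    - [-0.817, 0.27, 0.047, 0, 0, -0.2235, 0]
    - [-0.817, 0.27, 0.047, 0, 0, -0.2235, 0]
    - [-0.817, 0.27, 0.047, 0, 0, -0.2235, 0]

```text
clock: 6.95
position: [0.5998, -0.2482, 0.2371]
tool_rot: [-3.138, 0.0, 2.043]
force: [-1.6, 0.7, -0.7]
grip_width: 0.0856
finger_force: 0.0
```

```bash
python3 -c "
from to import *
s=observe(); print(s['qpos'])
rows([((.602,-.242,.074),down(2.05))])
"
```

```text
[-0.06849639  0.62838105  0.59418914  1.54540313 -0.37761308  1.08672637
  1.08734059]
[0.0092, 0.0106, 0.3262] [-0.0016, 0.0002, -0.0032]
```

play_rows:
  deltas:
    - [0, 0, 0.1, 0, 0, 0, 0]
    - [0, 0, 0.1, 0, 0, 0, 0]
    - [0, 0, 0.1, 0, 0, 0, 0]
    - [0, 0, 0.1, 0, 0, 0, 0]

```text
clock: 7.35
position: [0.6017, -0.242, 0.1909]
tool_rot: [3.141, 0.001, 2.05]
force: [-0.1, -0.5, 1.0]
grip_width: 0.0857
finger_force: 0.0
```

```bash
python3 -c "
from to import *
s=observe(); print(s['position'])
rows([((.602,-.242,.074),down(2.05))])
"
```

```text
[ 0.60168463 -0.242013    0.19090686]
[-0.0, 0.0004, 0.2338] [0.0004, 0.0005, -0.0001]
```

It settled on target. Next I'll go down and grip.

play_rows:
  deltas:
    - [0, 0, 0.07, 0, 0, 0, 0]
    - [0, 0, 0.14, 0, 0, 0, 0]
    - [0, 0, 0.19, 0, 0, 0, 0]
    - [0, 0, 0.232, 0, 0, 0, 0]
    - [0, 0, 0.232, 0, 0, 0, 0]
    - [0, 0, 0.232, 0, 0, 0, 1]
    - [0, 0, 0.232, 0, 0, 0, 1]
    - [0, 0, 0.232, 0, 0, 0, 1]
    - [0, 0, 0.232, 0, 0, 0, 1]
    - [0, 0, 0.232, 0, 0, 0, 1]
  newtons: 60

```text
clock: 8.35
position: [0.6021, -0.2419, 0.0745]
tool_rot: [3.14, 0.001, 2.05]
force: [0.9, 1.4, 7.9]
grip_width: 0.0331
finger_force: 58.3
```

play_rows:
  deltas:
    - [0, 0, -0.03, 0, 0, 0, 1]
    - [0, 0, -0.06, 0, 0, 0, 1]
    - [0, 0, -0.1, 0, 0, 0, 1]
    - [0, 0, -0.16, 0, 0, 0, 1]
    - [0, 0, -0.22, 0, 0, 0, 1]
    - [0, 0, -0.3, 0, 0, 0, 1]
    - [0, 0, -0.38, 0, 0, 0, 1]
    - [0, 0, -0.38, 0, 0, 0, 1]
    - [0, 0, -0.38, 0, 0, 0, 1]
  newtons: 80

```text
clock: 9.25
position: [0.6011, -0.2418, 0.2643]
tool_rot: [3.141, 0.001, 2.049]
force: [1.2, 0.4, -3.6]
grip_width: 0.0331
finger_force: 81.1
```

```bash
cat > gg.py <<'E'
from to import *
from fit import *
c=np.array([.6534,.0366,.0308])
# refit nipple using door-open view; gauge in hand: mouth at TCP + d along tool z
MT=rz(c[2])@R.from_euler("y",-35,degrees=True).as_matrix()   # nipple frame
nz=MT[:,2]; foot=np.array([c[0],c[1],.075])
MG=np.column_stack([np.cross(MT[:,1],-nz),MT[:,1],-nz])  # tool: z=-nz, y=cab y
E
python3 -c "
from gg import *
s=observe(); print(s['position'],s['qpos'],s['force'])
it,is_=grab_frame('top'),grab_frame('side')
a=cv2.resize(it[130:250,395:495],None,fx=4,fy=4,interpolation=cv2.INTER_CUBIC)
b=cv2.resize(is_[60:180,260:360],None,fx=4,fy=4,interpolation=cv2.INTER_CUBIC)
cv2.imwrite('pics/held.png',np.hstack([a,b])[:,:,::-1])
tip=foot+.032*nz; print('tip pred',proj('top',tip),proj('side',tip))
mouth=s['position']+[0,0,-.059]; print('mouth',proj('side',mouth),proj('top',mouth))
"
```

```text
[ 0.60110397 -0.24179885  0.26432965] [-0.08605022  0.60024838  0.60853235  1.5206618  -0.36482774  1.13471372
  1.07391349] [ 1.19491614  0.35914046 -3.57083712]
tip pred [[307.27772328 211.05552202]] [[277.79145855 224.31857354]]
mouth [[304.0101319 112.7551521]] [[466.84784257 187.31064787]]
```

View pics/held.png

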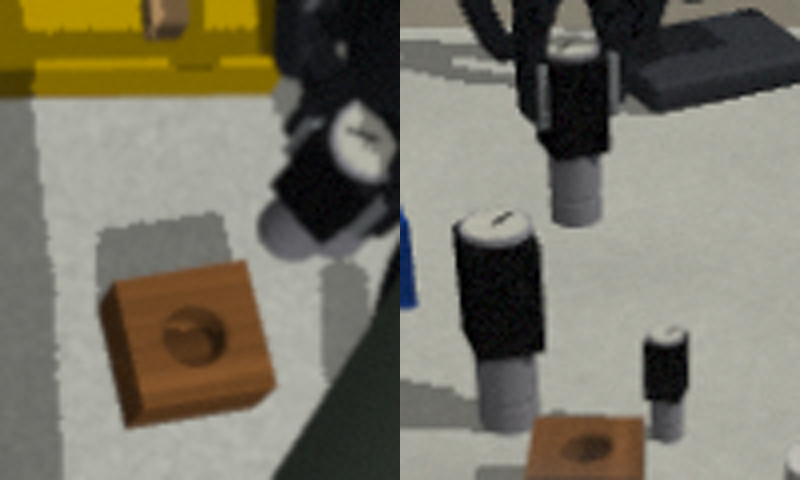

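The gauge hangs straight, and its mouth, at side (304,114) and top (468,187), matches the prediction. The nipple tip also agrees to about 2 mm. Next I'll carry it to a pre-insertion pose.

```bash
python3 -c "
from gg import *
d=.0595
pre=foot+(.10+d)*nz; mid=(np.array([.601,-.242,.265])+pre)/2+[0,0,.03]
print(pre,mid)
rows([(pre,MG),(mid,R.from_matrix(np.array([down(2.05),MG])).mean().as_matrix())])
"
```

```text
[0.56195795 0.03378269 0.20565475] [ 0.58147897 -0.10410865  0.26532738]
[0.5241, 0.1849, 0.1142] [-0.1636, -0.2608, -0.5187]
[0.2615, 0.0924, -0.0054] [-0.0821, -0.1307, -0.2595]
```

play_rows:
  deltas:
    - [0.065, 0.023, -0.002, -0.02, -0.033, -0.065, 1]
    - [0.13, 0.046, -0.004, -0.041, -0.065, -0.13, 1]
    - [0.195, 0.07, -0.005, -0.062, -0.098, -0.195, 1]
    - [0.26, 0.092, -0.005, -0.082, -0.131, -0.26, 1]
    - [0.32, 0.11, 0.01, -0.1, -0.16, -0.32, 1]
    - [0.38, 0.13, 0.03, -0.12, -0.19, -0.38, 1]
    - [0.44, 0.155, 0.05, -0.14, -0.22, -0.44, 1]
    - [0.48, 0.17, 0.08, -0.15, -0.24, -0.48, 1]
    - [0.51, 0.18, 0.1, -0.16, -0.255, -0.51, 1]
    - [0.524, 0.185, 0.114, -0.1636, -0.2608, -0.5187, 1]

```text
clock: 10.35
position: [0.5598, -0.0095, 0.2182]
tool_rot: [-3.131, 0.52, 3.033]
force: [0.6, -0.2, -2.3]
grip_width: 0.0333
finger_force: 81.0
```

play_rows:
  deltas:
    - [0, 0, 0, 0, 0, 0, 1]
    - [0, 0, 0, 0, 0, 0, 1]
    - [0, 0, 0, 0, 0, 0, 1]

```text
clock: 10.65
position: [0.5606, -0.0101, 0.2193]
tool_rot: [-3.133, 0.521, 3.03]
force: [-0.1, -0.2, -3.0]
grip_width: 0.0331
finger_force: 80.9
```

```bash
python3 -c "
from gg import *
s=observe(); print(s['position'],s['qpos'],s['force'],s['finger_force'])
rows([(foot+(.058+.0595)*nz,MG),(foot+(.006+.0595)*nz,MG)])
M0=R.from_euler('xyz',s['tool_rot']).as_matrix()
it,is_=grab_frame('top'),grab_frame('side')
a=cv2.resize(it[150:250,250:350],None,fx=4,fy=4,interpolation=cv2.INTER_CUBIC)
b=cv2.resize(is_[150:250,240:340],None,fx=4,fy=4,interpolation=cv2.INTER_CUBIC)
m=s['position']+.0595*M0[:,2]; tip=foot+.032*nz
for im,n,o in((a,'top',(250,150)),(b,'side',(240,150))):
  for P,col in((m,(0,255,0)),(tip,(255,0,255))):
    u=tuple(int(v) for v in (proj(n,P)[0]-o+.4)*4); cv2.circle(im,u,2,col,-1); print(n,u)
cv2.imwrite('pics/pre.png',np.hstack([a,b])[:,:,::-1])
"
```

```text
[ 0.56059176 -0.01010492  0.21929758] [-0.33438002  0.25683336  0.18709301  2.22502402  0.54424641  0.18947562
  0.77994633] [-0.14935067 -0.15065084 -2.97754226] 80.9479308128357
[0.0127, 0.0953, 0.1028] [-0.0406, -0.0429, -0.0574]
[0.0039, 0.1046, 0.206] [-0.0406, -0.0429, -0.0574]
top (353, 279)
top (230, 245)
side (244, 132)
side (152, 298)
```

View pics/pre.png

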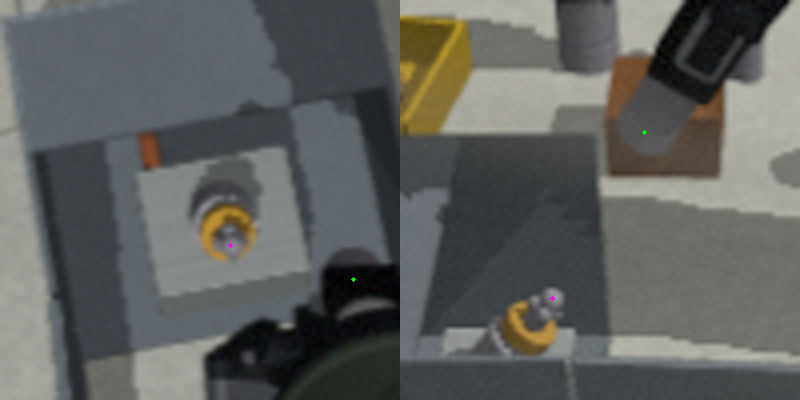

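The move was rate-limited and stopped short, with joint 6 near its lower limit of 0.16. I'll continue to the pre-pose and see whether the arm reaches it.

```bash
python3 -c "
from gg import *
rows([(foot+(.08+.0595)*nz,MG)])"
```

```text
[0.0167, 0.0907, 0.0593] [-0.0405, -0.0427, -0.057]
```

play_rows:
  deltas:
    - [0.005, 0.03, 0.02, -0.014, -0.014, -0.019, 1]
    - [0.01, 0.06, 0.04, -0.028, -0.028, -0.038, 1]
    - [0.0167, 0.0907, 0.0593, -0.0405, -0.0427, -0.057, 1]
    - [0.0167, 0.0907, 0.0593, -0.0405, -0.0427, -0.057, 1]
    - [0.0167, 0.0907, 0.0593, -0.0405, -0.0427, -0.057, 1]
    - [0.0167, 0.0907, 0.0593, -0.0405, -0.0427, -0.057, 1]
    - [0.0167, 0.0907, 0.0593, -0.0405, -0.0427, -0.057, 1]

```text
clock: 11.45
position: [0.5733, 0.035, 0.1888]
tool_rot: [3.141, 0.611, -3.109]
force: [-0.7, -0.6, -2.9]
grip_width: 0.0333
finger_force: 81.0
```

```bash
python3 -c "
from gg import *
s=observe(); print(s['position'],s['qpos'],s['force'],s['qd'].round(3))
rows([(foot+(.08+.0595)*nz,MG),(foot+(.006+.0595)*nz,MG)])"
```

```text
[0.57325204 0.03495494 0.18882807] [-0.01525302  0.33555431 -0.2535028   2.27866461  1.91051009  0.20636744
 -0.48235748] [-0.657605   -0.57059856 -2.85254382] [ 0.472  0.078 -0.602  0.027  0.778  0.128 -0.668]
[-0.0007, -0.0016, -0.0006] [0.0008, 0.0, 0.0007]
[-0.0007, -0.0019, 0.1474] [0.0008, 0.0, 0.0007]
```

The arm reached it by turning the wrist. From both views the tip sits about 1 mm further in +x, so I'll apply that shift. Next I approach to just above the tip.

play_rows:
  deltas:
    - [0, 0, 0, 0, 0, 0, 1]
    - [0, 0, 0, 0, 0, 0, 1]
    - [0, 0, 0.02, 0, 0, 0, 1]
    - [0, 0, 0.04, 0, 0, 0, 1]
    - [0, 0, 0.06, 0, 0, 0, 1]
    - [0, 0, 0.06, 0, 0, 0, 1]
    - [0, 0, 0.06, 0, 0, 0, 1]
    - [0, 0, 0.06, 0, 0, 0, 1]

```text
clock: 12.25
position: [0.5905, 0.0346, 0.1651]
tool_rot: [-3.141, 0.611, -3.11]
force: [0.1, 0.5, -2.9]
grip_width: 0.0333
finger_force: 81.0
```

```bash
python3 -c "
from gg import *
foot=foot+[.0012,0,0]
s=observe(); print(s['position'],s['qpos'],s['force'],s['moment'],s['qd'].round(3))
print(MT.T@(s['position']-foot)*1e3)
rows([(foot+(.045+.0595)*nz,MG),(foot+(.022+.0595)*nz,MG),(foot+(.004+.0595)*nz,MG)])"
```

```text
[0.5904779  0.03459899 0.16511381] [ 0.05496969  0.41392624 -0.33545147  2.25312287  2.0253041   0.26429465
 -0.57478819] [ 0.08268189  0.47454771 -2.8868654 ] [-0.03769915  0.93761093 -0.00562103] [ 0.004 -0.002 -0.005 -0.001  0.011  0.004 -0.009]
[-8.64158683e-01 -2.54168745e-02  1.10613744e+02]
[-0.0017, 0.0001, 0.0122] [-0.0002, 0.0002, 0.0003]
[-0.0017, 0.0001, 0.0582] [-0.0002, 0.0002, 0.0003]
[-0.0017, 0.0001, 0.0942] [-0.0002, 0.0002, 0.0003]
```

Static and aligned. I'll feed down slowly to about 22 mm and check the lateral forces.

play_rows:
  deltas:
    - [-0.0017, 0, 0.006, 0, 0, 0, 1]
    - [-0.0017, 0, 0.012, 0, 0, 0, 1]
    - [-0.0017, 0, 0.02, 0, 0, 0, 1]
    - [-0.0017, 0, 0.028, 0, 0, 0, 1]
    - [-0.0017, 0, 0.036, 0, 0, 0, 1]
    - [-0.0017, 0, 0.044, 0, 0, 0, 1]
    - [-0.0017, 0, 0.052, 0, 0, 0, 1]
    - [-0.0017, 0, 0.052, 0, 0, 0, 1]

```text
clock: 13.05
position: [0.6062, 0.0351, 0.1432]
tool_rot: [-3.141, 0.61, -3.11]
force: [0.2, -0.1, -2.4]
grip_width: 0.0331
finger_force: 81.1
```

```bash
cat > st.py <<'E'
from gg import *
foot=foot+[.0012,0,0]
s=observe(); print('F nipple frame',(MT.T@(s['force']-[0,0,-2.9])).round(1),s['moment'].round(2)); 
M0=R.from_euler('xyz',s['tool_rot']).as_matrix(); print('mouth',MT.T@(s['position']+.0595*M0[:,2]-foot)*1e3,np.arccos(-M0[:,2]@nz))
E
python3 st.py
```

```text
F nipple frame [ 0.5 -0.1  0.3] [-0.06  0.97 -0.02]
mouth [-5.57623369e-01  3.28271370e-03  2.41396035e+01] 0.0004886863662879982
```

No lateral contact with the tip past the throat, so it is well aligned. Pressing on.

play_rows:
  deltas:
    - [0, 0, 0.006, 0, 0, 0, 1]
    - [0, 0, 0.012, 0, 0, 0, 1]
    - [0, 0, 0.018, 0, 0, 0, 1]
    - [0, 0, 0.024, 0, 0, 0, 1]
    - [0, 0, 0.03, 0, 0, 0, 1]
    - [0, 0, 0.034, 0, 0, 0, 1]
    - [0, 0, 0.038, 0, 0, 0, 1]
    - [0, 0, 0.038, 0, 0, 0, 1]
    - [0, 0, 0.038, 0, 0, 0, 1]

```text
clock: 13.95
position: [0.6168, 0.0354, 0.1281]
tool_rot: [-3.141, 0.611, -3.11]
force: [-9.0, -1.6, 4.6]
grip_width: 0.0331
finger_force: 82.3
```

```bash
python3 st.py
```

```text
F nipple frame [-3.1 -1.4 11.3] [-0.36  1.8  -0.24]
mouth [-0.48366203 -0.03606366  5.70246611] 9.368031892363065e-05
```

Axial force is 11.3 N with the mouth at about 5.7 mm, as the spring predicts. I'll push to the stop.

play_rows:
  deltas:
    - [0, 0, 0.002, 0, 0, 0, 1]
    - [0, 0, 0.004, 0, 0, 0, 1]
    - [0, 0, 0.005, 0, 0, 0, 1]
    - [0, 0, 0.005, 0, 0, 0, 1]
    - [0, 0, 0.005, 0, 0, 0, 1]
    - [0, 0, 0.005, 0, 0, 0, 1]

```text
clock: 14.55
position: [0.6179, 0.0355, 0.1268]
tool_rot: [-3.141, 0.611, -3.11]
force: [-26.2, -3.1, 25.8]
grip_width: 0.0329
finger_force: 85.7
```

```bash
python3 st.py
```

```text
F nipple frame [-5.1 -2.3 38.6] [-0.62  2.19 -0.41]
mouth [-0.38683517  0.02127943  3.9910668 ] 0.0005396323660522652
```

Mouth is at 4.0 mm and the force has climbed to 39 N, so it is on the stop, well centred and at rest.

```bash
python3 -c "
from workcell import *
print(job_done())"
```

```text
the job is handed in; nothing more can be done
None
```

I opened the door to about 1.6 rad and pressed the gauge squarely onto the nipple until the collar was on its stop (mouth about 4 mm from the nipple's origin, about 39 N). I handed the job in at 14.6 s still gripping and pushing; no verdict came back.

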